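Upturn the chopstick canisters on the drying pegs and shut the cabinet

ROBOT

A 7-joint arm with a two-finger parallel gripper is mounted at the origin on the work surface. World frame = base frame: x ahead of the robot, y to its left, z up, the work surface at z = 0. Lengths are in mm, angles in degrees, forces in N, time in s.
With the tool pointing down it reaches from about 400 to 850 mm from the base axis. Payload 10.4 kg.
Tool frame: the origin (TCP) lies on the front face of the gripper's body, between the roots of the fingers; the fingertips stand 70 mm ahead of it and the grasp point (between the pads) lies 51 mm ahead of it (grip_point_offset is the distance from the TCP to the grasp point, in mm); z points along the fingers, y is the line along which they close (so a half turn about z gives the same grasp; the last joint's range is limited). The gripper opens to 87 mm and grips with 3 to 60 N. Pads are 19 mm wide; open, the fingers measure 117 mm over their backs; the gripper's body (75 mm by 190 mm) begins 51 mm behind the grasp point.
Start: joints at [-76.18, 19.034, -3.707, 83.658, 1.238, 77.344, -5.071], TCP at [162.955, 603.399, 292.276] pointing down, gripper open.
Joint ranges: [-148.97, 148.97], [-28.65, 121.19], [-84.17, 76.75], [9.2, 138.47], [-72.65, 252.65], [3.7, 117.97], [-149.18, 149.18]. Speed limits (degrees/s): [127.2, 127.2, 159.86, 159.86, 180, 180, 180].

INTERFACE

Orientations are given as a 3x3 rotation matrix whose columns are the frame's x, y, z axes.
In Python, from workcell import * gives the robot as it stands.
- The arm moves only by the shell command python3 -m handwheel 'ROWS' [OPENING]. ROWS is JSON, one flat list of numbers, 4 for each row, row after row: the shift along the tool's x, y, z in m, then the turn about the tool's z in degrees. In form: [x, y, z, roll, x, y, z, roll, ...]. A call has 1 to 12 rows; each row shifts and turns the commanded pose from where the row before left it, along the tool's axes as they then stand; what a row does not reach is not made up. A row lasts 1/12 s, in which the tool goes at most 41.7 mm and 7.16 degrees, less where a joint would pass 70% of its speed; a pose out of reach is approached as far as the arm can. A call is refused whole if a number of a shift passes 0.0417 or a number of a turn 7.16, either way. A call with a gripper value outside its range is refused whole. OPENING is the finger opening in m, from 0 to 0.087, set as the call begins (- or left out, the last holds). The fingers move at their own pace and stop on an object; the grip force is fixed at half the most. Time passes only in rows, so rows that do not move let the fingers close. It gives the time, the measured TCP pose, the force, the opening and the grip force at its end, in the units of the state.
- read_state(): the state, without advancing time (a new reading comes with each control period).
- read_camera(name): name is "scene" or "top"; returns the picture (420x560x3 uint8, blue, green, red); there is no depth.
- get_calibration(name): a dict with "vertical_fov" (degrees; the focal length in pixels is half the picture's height over the tangent of half this angle, whatever the lens; pixels are square), "cx", "cy" (the principal point, pixels), "dist_coeffs" ([k1, k2, p1, p2, k3] as OpenCV has them; the pictures are not rectified), "pose" (4x4, takes a point from camera to world coordinates). Camera axes: x right, y down, z forward; pixel columns grow to the right and rows downward; lengths in mm; the calibration is good to about 2 mm. A picture is of the moment at which its call begins. get_calibration takes no time and is no camera call.
- close_job(): hands the job in; it is judged then, once.
Trained networks look in the newest picture that a camera, given by its name, has taken for a name from the list of things; names that differ only in an ending like _2 or _b are one class to them, and where a whole thing is asked for, a point or a joint stands for the part that bears it (a point fixed in the world has none). Each returns a list of dicts, best first, with "score" (0 to 1); they miss things now and then, are a little off and sometimes report something else, mostly with a low value. They report only what shows in the picture. A call takes as long as a camera call. They do not tell look-alikes from the thing itself.
- silhouettes(camera, name): "region" (420x560 bool, what is visible of it) and "extent" ([left, top, right, bottom] in pixels, round what is visible of it).
The state is a dict: "clock": time; "joint_pos": joint angles; "qd": joint speeds; "joint_torque": joint torques, N m; "tcp_pos": TCP position; "eef_rot": TCP orientation; "force": force on the tool from outside, world axes, zero at the start; "moment": the same for the moment, N m; "finger_gap": finger opening in mm; "grasp_force": force on a finger pad.
Only numpy, scipy, OpenCV 4.12 (cv2) and the standard library are available. Lean on these libraries where they do the work, as an engineer would, in place of code of your own. Each camera call takes 0.05 s, during which the arm holds its last target. There are 200 camera calls.

TASK

Slide the drying cabinet's door fully open to the right, then pull the peg tray all the way out, and put the washed chopstick canisters from the chopping board away to dry: turn each one upside down and set it over a peg of its own, right down so its rim stands on the tray floor. Once all are on, push the tray fully home, and then slide the door along its track until it is closed against the frame post on the left. Leave the kettle, bowl, garlic press and whisk where they are.

Things in the scene. Friction and masses are not known exactly. Their poses are not given: they have to be found in the camera images.
- canister0: Loose white ceramic chopstick canister, a square tube 52 x 52 mm outside, 105 mm long, 44 mm square inside, one end closed by a 6 mm base, the other open (mouth; two thin blue bands 10 and 19 mm from its rim). 0.2 kg. Origin: outer centre of the closed base; z runs towards the mouth. Starts lying on a flat side on the board, mouth roughly away from the robot. May be absent (None).
- canister1: A second canister, identical to canister0. May be absent.
- canister2: A third canister, identical to canister0. May be absent.
- board: Thick wooden chopping board, 200 (x) x 345 (y) x 30 mm, heavy and fixed. Origin: centre of its underside, on the counter; the canisters start on its top, 30 mm up, side by side about 115 mm apart along its y.
- cabinet: Low fixed drying cabinet, aluminium and clear plastic, 190 deep x 700 wide x 180 mm high. Origin: on the counter, in the front plane, mid-opening; x runs into it, y along the front to the left. Opening: y -162 to +162 mm, up to 158 mm high; left frame post from y +162 to +180 mm. Right of it, to y -520 mm, a fixed white panel, before which the door stands when open.
- tray (a joint): Pull-out peg tray at the foot of the opening: 0 = fully home; grows (m) as it comes out towards the robot along the cabinet's -x, up to 0.17. Stays where left (about 4 N of friction). Carries three pegs; starts nearly home; floor 20 mm above the counter, front panel 315 mm wide, top edge 44 mm above the counter.
- peg0 (a point): Tip of the tray's right-hand peg (lowest y). Pegs: plain upright wooden rods, 22 mm thick, round tips, 61 mm above the tray floor, 95 mm apart, 85 mm behind the outer face of the tray's front panel; axes as the cabinet's. When a canister is fully on, rim on the tray floor, its base is 44 mm above the peg's tip.
- peg1 (a point): Tip of the middle peg, likewise.
- peg2 (a point): Tip of the left-hand peg, likewise.
- tray_tab (a point): Grip point of the tray's handle: a black upright tab in the middle of the tray's front panel, 42 mm long (x, standing out towards the robot) x 14 mm thick (y) x 30 mm high, from 14 to 44 mm above the counter; this point is 32 mm above the counter, 24 mm in front of the panel and 18 mm behind the tab's outer end. Moves with the tray. Axes as the cabinet's.
- door (a joint): Sliding door on the cabinet's front, 320 mm wide: 0 = closed with its left edge against the left frame post, grows (m) as it opens to the right (the cabinet's -y), up to 0.335. Starts closed or ajar; needs about 3 N and stays where left. It runs above the tray's front panel (its lower edge 54 mm, upper edge 158 mm above the counter).
- door_handle (a point): Centre of the door's handle: a black upright tab 34 mm (x, standing out from the door towards the robot) x 12 mm (y) x 44 mm high, from 118 to 162 mm above the counter, midway along the door; this point is 30 mm in front of the cabinet's front plane. Moves with the door. Axes as the cabinet's.
- kettle: Bystander: loose aluminium kettle, 160 mm across, 170 mm high; origin at the centre of its underside. Leave alone.
- bowl: Bystander: loose white ceramic bowl, 124 mm across, 60 mm high; origin under its centre. Leave alone.
- garlic_press: Bystander: loose steel garlic press lying down, about 175 mm long along its x; origin under its middle. Leave alone.
- whisk: Bystander: loose silicone whisk with a wooden handle, lying, about 265 mm long along its x; origin under its middle. Leave alone.
Not all that is in view belongs to the job. Leave any turquoise or yellow look-alike of the canister0 alone.

How it is judged:
By the outcome, as a careful person would: the job done as asked, in the order asked, and still so for the second after the job is handed in, with the robot touching nothing.
Of canister0, canister1, canister2 only 2 to 3 are there at a start; the rules pass over those that are not, and their reading is None.
At some moment in a run one of canister0, canister1, canister2 may be knocked a few centimetres aside while the robot is not near it.
Once in a run the grip may slacken for a moment while it holds something.
It also fails if it takes over 210 s, if anything falls off the work surface, if the arm or the gripper's body presses on something with over 40 N, if the wrist force passes 120 N, or if a joint passes its speed limit or range.

## Working session

There is one attempt and no reset: what is moved stays moved. The work goes in short steps, Python scripts to look and compute and a shell command to move; the robot and the scene stay as the last step left them, time stands still between calls to the robot, and variables do not carry over. Pictures are saved under pics/ and viewed, at most 14 in all, crops included, and the job is handed in when it is done.

```bash
ls; mkdir -p pics; python3 - <<'E'
from workcell import *
import cv2,numpy as np
np.set_printoptions(precision=4,suppress=True)
for c in ("scene","top"):
    im=read_camera(c); cv2.imwrite(f"pics/{c}0.png",im)
    print(c,get_calibration(c))
s=read_state(); print({k:s[k] for k in("clock","tcp_pos","eef_rot","force","finger_gap")})
E
```

```text
pics
scene {'vertical_fov': 55.96003045844204, 'cx': 276.520660793713, 'cy': 210.06958917870995, 'dist_coeffs': array([-0.0664,  0.    ,  0.    ,  0.    ,  0.    ]), 'pose': array([[  -0.7348,    0.6274,   -0.2577,  866.7969],
       [   0.6783,    0.683 ,   -0.271 ,  359.0863],
       [   0.0059,   -0.3739,   -0.9274, 1394.3461],
       [   0.    ,    0.    ,    0.    ,    1.    ]])}
top {'vertical_fov': 55.2823979185855, 'cx': 273.14329011693843, 'cy': 207.64374320763906, 'dist_coeffs': array([-0.0968,  0.    ,  0.    ,  0.    ,  0.    ]), 'pose': array([[   0.01  ,   -0.9915,    0.13  ,  332.1228],
       [  -0.9999,   -0.0094,    0.005 ,  -23.0521],
       [  -0.0037,   -0.13  ,   -0.9915, 1349.1045],
       [   0.    ,    0.    ,    0.    ,    1.    ]])}
{'clock': 0.1, 'tcp_pos': array([162.9166, 603.1389, 291.5536]), 'eef_rot': array([[-0.9654,  0.2608, -0.0003],
       [ 0.2608,  0.9654, -0.0012],
       [-0.0001, -0.0012, -1.    ]]), 'force': array([-0.6199,  0.0288,  0.1056]), 'finger_gap': 86.9747467419477}
```

View pics/scene0.png

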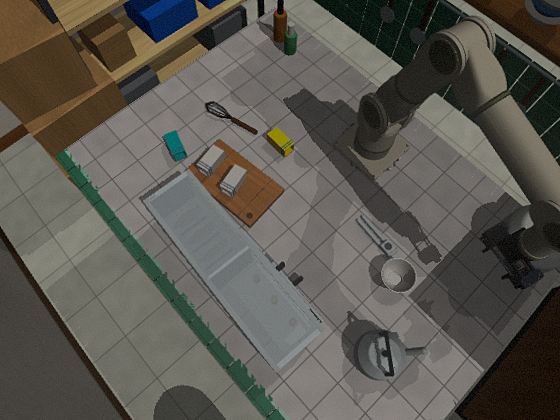

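View pics/top0.png

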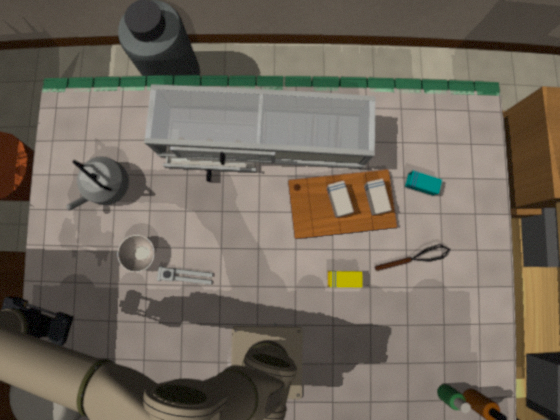

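The top view shows two white canisters on the board at (341,198) and (378,197). The look-alikes are yellow at (345,280) and turquoise at (423,183). The door handle is near (222,157) and the tray tab near (209,175). Next I'll check a close crop and the network regions.

```bash
cat > h.py <<'E'
from workcell import *
import cv2,numpy as np
np.set_printoptions(precision=1,suppress=True)
def KD(c):
    g=get_calibration(c); f=210/np.tan(np.radians(g["vertical_fov"]/2))
    return np.array([[f,0,g["cx"]],[0,f,g["cy"]],[0,0,1]]),np.array(g["dist_coeffs"],float),np.array(g["pose"])
def w(c,px,z):
    K,D,P=KD(c); px=np.array(px,float).reshape(-1,1,2)
    u=cv2.undistortPoints(px,K,D).reshape(-1,2); d=np.c_[u,np.ones(len(u))]@P[:3,:3].T
    return P[:3,3]+d*((z-P[2,3])/d[:,2])[:,None]
def proj(c,pts):
    K,D,P=KD(c); R=P[:3,:3].T; t=-R@P[:3,3]
    return cv2.projectPoints(np.array(pts,float).reshape(-1,1,3),cv2.Rodrigues(R)[0],t,K,D)[0].reshape(-1,2)
def crop(im,x0,y0,x1,y1,k,name):
    cv2.imwrite("pics/"+name,cv2.resize(im[y0:y1,x0:x1],None,fx=k,fy=k,interpolation=cv2.INTER_CUBIC))
E
python3 - <<'E'
from h import *
im=read_camera("top"); crop(im,140,75,410,250,2.96,"top_crop.png")
im2=read_camera("scene")
for c in("top","scene"):
  for n in("canister0","door_handle","tray_tab","cabinet","board","door","tray"):
    for r in silhouettes(c,n)[:4]:
        m=r["region"].astype(np.uint8); (cx,cy),wh,a=cv2.minAreaRect(cv2.findNonZero(m))
        print(c,n,round(r["score"],2),r["extent"],"mar",np.round([cx,cy,*wh,a],1),m.sum())
        if n in("cabinet","board"): print(cv2.boxPoints(((cx,cy),wh,a)).tolist())
E
```

```text
top canister0 0.97 [363.1, 177.0, 390.2, 212.3] mar [377.1 196.2  34.3  20.8  73.3] 688
top canister0 0.87 [327.8, 180.0, 353.0, 216.2] mar [339.6 198.4  33.6  18.   74.9] 576
top canister0 0.86 [403.1, 173.4, 444.4, 198.0] mar [423.2 182.9  35.7  18.7  18.4] 637
top canister0 0.65 [327.9, 270.8, 360.6, 286.0] mar [344.5 278.5  17.   35.   90. ] 593
top door_handle 0.91 [171.2, 146.8, 273.2, 162.7] mar [222.9 156.2 102.3  15.7   1.9] 1159
top tray_tab 0.86 [160.4, 146.5, 254.4, 183.7] mar [209.6 164.4  93.2  33.5   2.3] 1084
top cabinet 0.95 [144.5, 85.9, 376.4, 181.1] mar [259.4 135.1 230.5  95.2   2. ] 17615
[[142.5760498046875, 178.7696533203125], [145.81982421875, 83.61885833740234], [376.165771484375, 91.4715576171875], [372.9219970703125, 186.62234497070312]]
top board 0.97 [289.1, 170.4, 395.9, 237.7] mar [342.1 203.   62.4 102.9  83.2] 4934
[[287.2555847167969, 178.12933349609375], [389.4637756347656, 165.86434936523438], [396.8927917480469, 227.77285766601562], [294.6846008300781, 240.037841796875]]
top board 0.24 [159.7, 265.6, 209.5, 285.0] mar [184.1 274.6  55.1  15.2   5
[... 762 characters left out ...]
4.3  86.5  15.6  51.3] 253
scene cabinet 0.71 [144.1, 169.1, 323.8, 371.4] mar [240.3 262.6 216.6  80.3  52.4] 13551
[[142.40521240234375, 201.2267608642578], [206.0520782470703, 152.2676544189453], [338.1338195800781, 323.9739990234375], [274.4869384765625, 372.93310546875]]
scene board 0.78 [187.4, 142.7, 283.3, 228.0] mar [233.6 182.3  88.9  52.5  38.7] 3246
[[182.56100463867188, 175.04881286621094], [215.34149169921875, 134.0731964111328], [284.7317199707031, 189.5854034423828], [251.95123291015625, 230.56101989746094]]
scene door 0.54 [243.3, 232.1, 309.5, 305.7] mar [280.1 268.3  97.8  11.5  49.8] 327
scene door 0.54 [354.5, 325.9, 424.4, 381.0] mar [385.6 357.   66.5  50.6  25.9] 2263
```

View pics/top_crop.png

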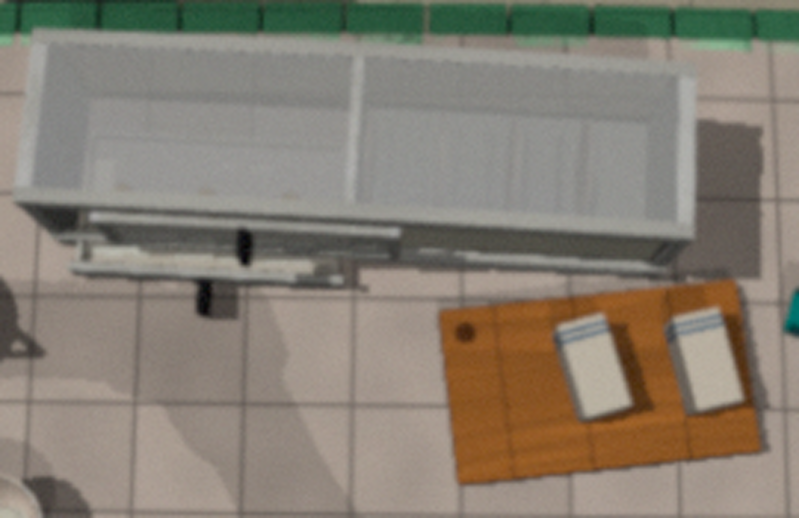

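The crop confirms two white, banded canisters at top-view pixels (341,198) and (378,197), with their mouths (bands) pointing up the image. The yellow and turquoise pieces are decoys. The door is slightly ajar and the tray is slightly out.

```bash
cat >> h.py <<'E'
from scipy.optimize import minimize,least_squares
def rz(a): a=np.radians(a); return np.array([[np.cos(a),-np.sin(a),0],[np.sin(a),np.cos(a),0],[0,0,1]])
def fitcan(regs,p0,z0=30,L=105,W=52):
    """regs: {cam:region}; lying box x in +-L/2,y +-W/2; p0=[x,y,yaw]"""
    B=np.array([[i*L/2,j*W/2,k] for i in(-1,1) for j in(-1,1) for k in(z0,z0+W)])
    def cost(p):
        c=0
        for cam,r in regs.items():
            q=proj(cam,B@rz(p[2]).T+[p[0],p[1],0]); m=np.zeros((420*4,560*4),np.uint8)
            cv2.fillConvexPoly(m,cv2.convexHull(np.round((q+.5)*4-.5).astype(np.int32)),1)
            m=cv2.resize(m.astype(np.float32),(560,420),interpolation=cv2.INTER_AREA); c+=1-np.minimum(m,r).sum()/np.maximum(m,r).sum()
        return c
    s=np.array([p0]+[np.add(p0,d) for d in([12,0,0],[0,12,0],[0,0,10])],float)
    o=minimize(cost,p0,method="Nelder-Mead",options=dict(initial_simplex=s,xatol=.2,fatol=1e-4)); return o.x,o.fun
E
python3 - <<'E'
from h import *
c=lambda u,v:(140+(u+.5)/2.96-.5,75+(v+.5)/2.96-.5)
px=np.array([c(15,197),c(693,240),c(33,32),c(695,66)])
C=np.array([[0,180,180],[0,-520,180],[190,180,180],[190,-520,180]],float)
f=lambda p:(proj("top",C@rz(p[2]).T+[p[0],p[1],0])-px).ravel()
o=least_squares(f,[600,200,0]); cab=o.x; print("cab",cab,"res",o.fun)
for n,u,z in(("handle",c(244,245),162),("tab",c(205,296),44)):
    p=w("top",[u],z)[0]; print(n,p,"cabframe",rz(-cab[2])@(p-[cab[0],cab[1],0]))
print("kettle,bowl",w("top",[(100,180),(136,253)],[100,50] and 80))
T=[r["region"] for r in silhouettes("top","canister0")[:4]]; S=[r["region"] for r in silhouettes("scene","canister0")[:4]]
for r in T:
    m=cv2.moments(r.astype(np.uint8)); p=w("top",[(m["m10"]/m["m00"],m["m01"]/m["m00"])],75)[0]
    if p[1]>-100 or not 350<p[0]<700: continue
    x,fn=fitcan({"top":r},[p[0],p[1],15]); print("top only",x,fn)
    q=proj("scene",[[x[0],x[1],56]])[0].astype(int)
    for s in S:
        if s[q[1],q[0]]: print("both",*fitcan({"top":r,"scene":s},x))
E
```

```text
cab [672.4 199.7  -3. ] res [-1.   1.3  0.3  0.2  0.  -1.3  0.8 -0.4]
handle [640.6 140.  162. ] cabframe [-28.7 -61.3 162. ]
tab [612.  198.5  44. ] cabframe [-60.3  -4.3  44. ]
kettle,bowl [[584.8 553.9  80. ]
 [348.4 419.3  80. ]]
top only [ 542.  -357.2   14.9] 0.04945105314254761
both [ 541.9 -356.6   15. ] 0.11839050054550171
top only [ 532.2 -231.8   16.6] 0.10143792629241943
both [ 532.5 -230.9   16.7] 0.1581858992576599
top only [ 588.9 -514.3   72.5] 0.09263575077056885
both [ 594.3 -513.    70.3] 0.41266685724258423
```

```bash
cat >> h.py <<'E'
def go(x,y,z,yaw_y=None):
    """print shift in tool axes (after roll) in mm to world target of the TCP; yaw_y = wanted world angle of tool y"""
    s=read_state(); R=s["eef_rot"]; a=np.degrees(np.arctan2(R[1,1],R[0,1])); roll=0
    if yaw_y is not None: roll=-((yaw_y-a+90)%180-90)
    b=np.radians(a-roll); yt=np.array([np.cos(b),np.sin(b),0]); xt=np.array([-np.sin(b),np.cos(b),0])
    d=np.array([x,y,z])-s["tcp_pos"]; print("roll %.1f  x %.1f y %.1f z %.1f |%.0f|"%(roll,d@xt,d@yt,-d[2],np.linalg.norm(d)), "gap %.1f F"%s["finger_gap"],s["force"],"t %.1f"%s["clock"])
E
python3 -m handwheel '[0,0,0,-6.05, 0,0,0,-6.05, -0.02,-0.0175,0,0, -0.02,-0.0175,0,0, -0.02,-0.0175,0,0, -0.02,-0.0175,0,0, -0.02,-0.0175,0,0, -0.02,-0.0175,0,0, -0.02,-0.0175,0,0, -0.02,-0.0175,0,0, -0.02,-0.0175,0,0, -0.02,-0.0175,0,0]' 0.06
python3 -c "
from h import *
go(640,140,250,87)"
```

```text
clock: 2.0
tcp_pos: [354.3, 417.1, 292.4]
eef_rot: [[-0.999, 0.053, 0.0], [0.053, 0.999, 0.0], [-0.0, 0.0, -1.0]]
force: [0.9, 0.8, 0.6]
finger_gap: 60.0
grasp_force: 0.0
roll -0.0  x -299.8 y -261.8 z 42.4 |400| gap 60.0 F [0.9 0.8 0.6] t 2.0
```

```bash
python3 -m handwheel '[-0.025,-0.0218,0,0, -0.025,-0.0218,0,0, -0.025,-0.0218,0,0, -0.025,-0.0218,0,0, -0.025,-0.0218,0,0, -0.025,-0.0218,0,0, -0.025,-0.0218,0,0, -0.025,-0.0218,0,0, -0.025,-0.0218,0,0, -0.025,-0.0218,0,0, -0.025,-0.0218,0,0, -0.025,-0.0218,0,0]' >/dev/null
python3 -m handwheel '[0,0,0.02,0, 0,0,0.02,0, 0,0,0.01,0, 0,0,0,0]' 
python3 -c "
from h import *
go(640,140,196,87)
im=read_camera('scene'); crop(im,180,170,380,320,4,'s1.png'); print(proj('scene',[[640,140,162],[612,198,44]]))"
```

```text
clock: 3.33
tcp_pos: [638.1, 141.3, 239.5]
eef_rot: [[-0.999, 0.052, -0.004], [0.052, 0.999, -0.001], [0.004, -0.001, -1.0]]
force: [-0.2, 0.5, 0.3]
finger_gap: 59.9
grasp_force: 0.0
roll 0.0  x -1.9 y -1.2 z 43.5 |44| gap 59.9 F [-0.2  0.5  0.3] t 3.3
[[279.9 262.9]
 [296.8 278.1]]
```

View pics/s1.png

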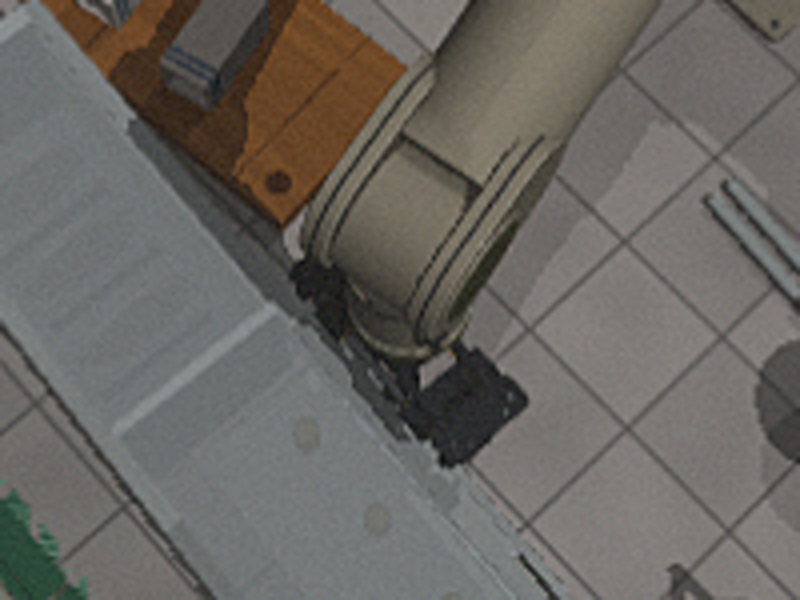

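The gripper sits over the handle area, near crop (400,400), and hides it. The geometry agrees with the measurement, so I'll descend and grip.

```bash
python3 -m handwheel '[0,-0.001,0.015,0, 0,0,0.015,0, 0,0,0.013,0, 0,0,0,0]' | grep -E "tcp|force"
python3 -m handwheel '[0,0,0,0, 0,0,0,0, 0,0,0,0, 0,0,0,0, 0,0,0,0, 0,0,0,0]' 0
```

```text
tcp_pos: [638.3, 140.5, 197.5]
force: [-0.5, 0.3, -0.5]
grasp_force: 0.0
clock: 4.22
tcp_pos: [639.4, 140.2, 199.6]
eef_rot: [[-0.999, 0.053, 0.001], [0.053, 0.999, 0.0], [-0.001, 0.0, -1.0]]
force: [-1.1, 0.1, -0.4]
finger_gap: 27.9
grasp_force: 0.0
```

```bash
python3 -m handwheel '[0,0,0,0, 0,0,0,0, 0,0,0,0, 0,0,0,0]' | grep -E "tcp|gap|gra"
python3 -m handwheel '[0,-0.02,0,0, 0,-0.02,0,0, 0,-0.02,0,0, 0,-0.02,0,0, 0,-0.02,0,0, 0,-0.02,0,0, 0,-0.02,0,0, 0,-0.02,0,0, 0,-0.02,0,0, 0,-0.02,0,0, 0,-0.02,0,0, 0,-0.02,0,0]' 
```

```text
tcp_pos: [639.3, 140.7, 199.4]
finger_gap: 12.0
grasp_force: 30.0
clock: 5.55
tcp_pos: [627.7, -99.0, 199.4]
eef_rot: [[-0.999, 0.051, 0.003], [0.051, 0.999, 0.001], [-0.003, 0.001, -1.0]]
force: [9.0, 3.8, -4.5]
finger_gap: 11.9
grasp_force: 30.0
```

```bash
python3 -m handwheel '[0,-0.008,0,0, 0,-0.008,0,0, 0,-0.008,0,0, 0,-0.004,0,0, 0,0,0,0]' |grep -E "tcp|force|gap"; python3 -m handwheel '[0,-0.003,0,0, 0,-0.003,0,0, 0,-0.003,0,0, 0,0,0,0]' |grep -E "tcp|force|gap"
```

```text
tcp_pos: [626.3, -128.4, 199.4]
force: [8.1, -2.5, -4.6]
finger_gap: 12.0
grasp_force: 30.0
tcp_pos: [626.1, -133.9, 199.3]
force: [6.4, 7.6, -2.3]
finger_gap: 11.8
grasp_force: 30.0
```

```bash
python3 -m handwheel '[0,-0.003,0,0, 0,-0.003,0,0, 0,0,0,0]' |grep -E "tcp|force|gap";  python3 -m handwheel '[0,-0.003,0,0, 0,-0.003,0,0,0,0,0,0]' |grep -E "tcp|force|gap"
```

```text
tcp_pos: [626.2, -134.5, 199.3]
force: [2.8, 23.5, 3.0]
finger_gap: 12.1
grasp_force: 30.1
tcp_pos: [626.3, -135.0, 199.2]
force: [-0.8, 37.7, 7.5]
finger_gap: 11.7
grasp_force: 30.0
```

```bash
python3 -m handwheel '[0,0.004,0,0, 0,0.004,0,0, 0,0,0,0]' |grep -E "tcp|force|gap"; python3 -m handwheel '[0,0,0,0, 0,0,0,0, 0,0,0,0, 0,0,0,0, 0,0,0,0, 0,0,0,0]' 0.06 |grep -E "tcp|force|gap"
python3 -m handwheel '[0,0,-0.025,0, 0,0,-0.025,0, 0,0,-0.025,0, 0.01,0.03,0,0, 0.01,0.03,0,0, 0.01,0.03,0,0, 0.01,0.03,0,0, 0,0.03,0,0, 0,0.03,0,0,0,0.03,0,0, 0,0.03,0,0,0,0.03,0,0]' |grep -E "tcp|force|gap"
python3 - <<'E'
from h import *
im=read_camera("top"); crop(im,140,75,410,250,2.96,"t2.png")
go(610,197,190,87)
E
```

```text
tcp_pos: [626.2, -134.2, 199.3]
force: [5.4, 16.3, 0.1]
finger_gap: 11.5
grasp_force: 29.9
tcp_pos: [624.2, -141.1, 199.1]
force: [0.1, 0.2, -0.3]
finger_gap: 44.1
grasp_force: 0.0
tcp_pos: [598.6, 132.2, 274.4]
force: [0.5, 0.8, -0.8]
finger_gap: 60.2
grasp_force: 0.0
roll 0.4  x -9.1 y 57.5 z 83.9 |102| gap 59.8 F [-2.7  6.6 -0.8] t 8.6
```

View pics/t2.png

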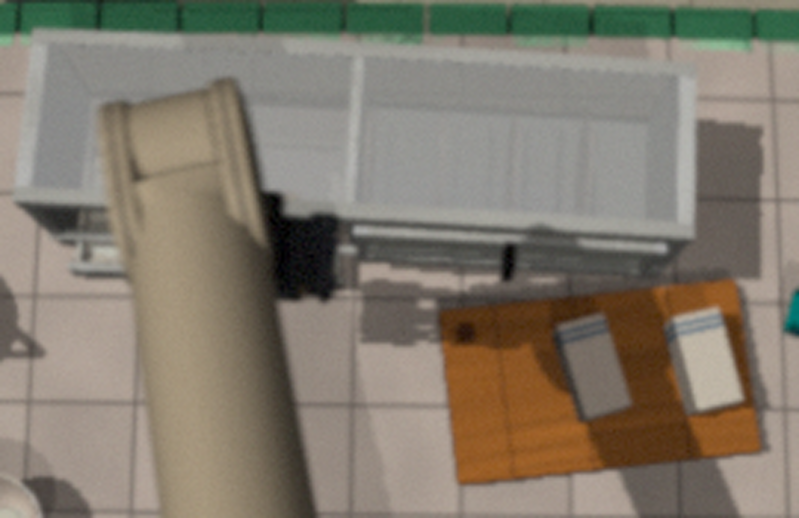

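The door is fully open, with its handle at crop (508,262). Next is the tray tab.

```bash
python3 -m handwheel '[-0.006,0.03,0.01,0.4, 0,0.028,0.03,0, 0,0,0.03,0, 0,0,0.03,0, 0,0,0,0]' |grep -E "tcp|force"
python3 -c "
from h import *
go(609,198,84,87)"
```

```text
tcp_pos: [605.1, 187.9, 167.9]
force: [-1.6, -0.9, -1.1]
grasp_force: 0.0
roll -0.4  x -3.4 y 10.3 z 83.9 |85| gap 59.9 F [-1.6 -0.9 -1.1] t 9.0
```

```bash
python3 -m handwheel '[-0.003,0.01,0.02,0, 0,0,0.02,0, 0,0,0.02,0, 0,0,0.02,0, 0,0,0,0, 0,0,0,0]' |grep -E "tcp|force"
python3 -m handwheel '[0,0,0,0, 0,0,0,0, 0,0,0,0, 0,0,0,0, 0,0,0,0, 0,0,0,0, 0,0,0,0, 0,0,0,0, 0,0,0,0, 0,0,0,0]' 0 |grep -E "tcp|force|gap"
```

```text
tcp_pos: [611.8, 198.0, 95.1]
force: [-0.4, 0.4, 0.6]
grasp_force: 0.0
tcp_pos: [611.6, 202.1, 94.4]
force: [3.6, 9.8, -4.6]
finger_gap: 14.1
grasp_force: 30.0
```

```bash
python3 -m handwheel '[0.005,0.003,0,0, 0.015,0.003,0,0, 0.015,0,0,0, 0.015,0,0,0, 0.015,0,0,0, 0.015,0,0,0, 0.015,0,0,0, 0.015,0,0,0, 0.015,0,0,0, 0.01,0,0,0, 0,0,0,0]' |grep -E "tcp|force|gap"
python3 -m handwheel '[0.004,0,0,0, 0.004,0,0,0, 0.004,0,0,0, 0,0,0,0]' |grep -E "tcp|force|gap"
python3 -m handwheel '[0.004,0,0,0, 0.004,0,0,0, 0,0,0,0]' |grep -E "tcp|force|gap"
```

```text
tcp_pos: [476.0, 209.6, 94.2]
force: [-3.3, -6.6, 2.4]
finger_gap: 15.3
grasp_force: 3.0
tcp_pos: [465.6, 209.7, 94.4]
force: [0.1, -14.4, 8.1]
finger_gap: 14.0
grasp_force: 30.0
tcp_pos: [462.4, 209.8, 94.9]
force: [25.8, -12.8, -15.3]
finger_gap: 14.2
grasp_force: 30.1
```

```bash
python3 -m handwheel '[0.003,-0.003,0,0, 0.003,-0.003,0,0, 0,0,0,0,0,0,0,0]' |grep -E "tcp|force|gap"
```

```text
tcp_pos: [457.2, 209.4, 96.2]
force: [30.4, 6.3, -20.0]
finger_gap: 13.6
grasp_force: 29.9
```

```bash
python3 -m handwheel '[-0.005,0,0,0, 0,0,0,0]' |grep -E "tcp|force|gap"; python3 -m handwheel '[0,0,0,0, 0,0,0,0, 0,0,0,0, 0,0,0,0, 0,0,0,0, 0,0,0,0]' 0.075 |grep -E "tcp|force|gap"
python3 -m handwheel '[0,0,-0.03,0, 0,0,-0.03,0, 0,0,-0.03,0, 0,-0.03,-0.03,0, 0,-0.035,-0.01,0, 0,-0.04,0,0, 0,-0.04,0,0, 0,-0.04,0,0, 0,-0.04,0,0, 0,-0.04,0,0, 0,-0.04,0,0, 0,0,0,0]' |grep -E "tcp|force|gap"
python3 - <<'E'
from h import *
im=read_camera("top"); crop(im,140,75,410,250,2.96,"t3.png")
E
```

```text
tcp_pos: [458.5, 209.5, 96.1]
force: [3.5, 3.1, 6.4]
finger_gap: 13.8
grasp_force: 30.0
tcp_pos: [455.6, 207.8, 94.1]
force: [0.8, -0.1, -0.8]
finger_gap: 46.0
grasp_force: 0.0
tcp_pos: [436.4, -103.4, 224.0]
force: [-0.2, -0.0, -0.8]
finger_gap: 75.0
grasp_force: 0.0
```

View pics/t3.png

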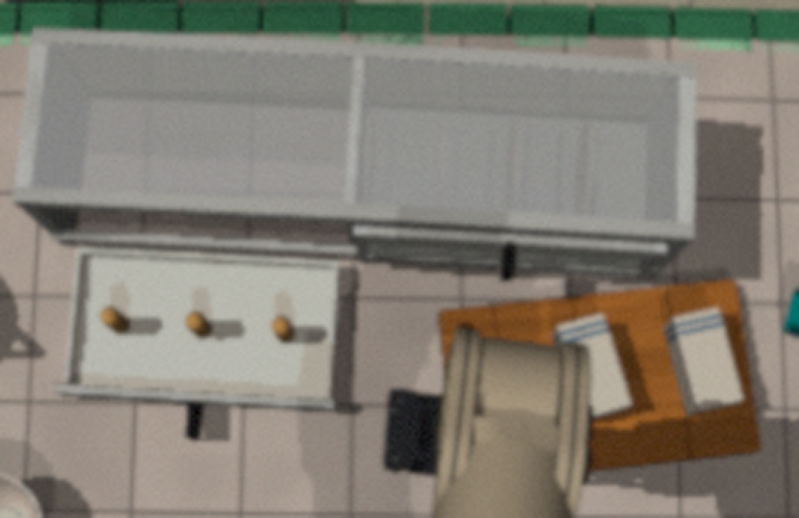

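The tray is out, with the pegs at about crop (113,319), (198,324) and (283,328). Both canisters are still in place.

```bash
python3 - <<'E'
from h import *
im=read_camera("top"); hsv=cv2.cvtColor(im,cv2.COLOR_BGR2HSV)
m=((hsv[...,1]>90)&(hsv[...,0]<25)).astype(np.uint8); m[:,:165]=0; m[:,262:]=0; m[:160]=0; m[205:]=0
n,l,st,ce=cv2.connectedComponentsWithStats(m)
th=np.linspace(0,2*np.pi,24)
def cyl(x,y):
    P=[[x+11*np.cos(t),y+11*np.sin(t),z] for t in th for z in(20,72)]+[[x+7.8*np.cos(t),y+7.8*np.sin(t),78.] for t in th]+[[x,y,81]]
    h=cv2.convexHull(proj("top",P).astype(np.float32)); M=cv2.moments(h); return np.array([M["m10"],M["m01"]])/M["m00"],M["m00"]
for i in range(1,n):
    if st[i,4]<20: continue
    p=w("top",[ce[i]],55)[0]
    for _ in range(4):
        c,a=cyl(p[0],p[1]); p=p+w("top",[ce[i]],55)[0]-w("top",[c],55)[0]
    print(ce[i],st[i],a,"peg",p[:2],"cab",rz(-(-3))@(p-[672.4,197,p[2]]))
print([w("top",[(140+195/2.96,75+v/2.96)],44)[0] for v in(402,438)])
E
```

```text
[178.3 182.6] [175 179   8   8  41] 64.34775503794663 peg [583.9 299.5] cab [-93.8  97.8   0. ]
[206.4 184.1] [203 181   8   7  41] 59.62316482258029 peg [579.3 205.1] cab [-93.4   3.2   0. ]
[235.1 185.7] [232 182   7   8  38] 55.558961245114915 peg [574.7 109.7] cab [-93.  -92.3   0. ]
[array([490.6, 204.7,  44. ]), array([450.5, 203.5,  44. ])]
```

```bash
python3 -c "
from h import *
go(490.6,-243.8,170,106.7); print(read_state()['joint_pos'])"
```

```text
roll -20.3  x -9.0 y -155.5 z 53.7 |165| gap 75.1 F [ 0.4  1.1 -0.9] t 13.9
[-23.   -1.8  29.6 115.7   1.   65.9  92.6]
```

```bash
python3 -m handwheel '[0,0,0,-6.77, 0,0,0,-6.77, 0,0,0,-6.77, -0.003,-0.0311,0.01,0, -0.003,-0.0311,0.01,0, -0.003,-0.0311,0.01,0, 0,-0.0311,0.01,0, 0,-0.0311,0.014,0, 0,0,0,0, 0,0,0,0]' 0.08 |grep -E "tcp|force|gap"
python3 - <<'E'
from h import *
go(490.6,-243.8,110,106.7)
im=read_camera("scene"); crop(im,150,100,300,213,5,"s4.png")
for r in silhouettes("scene","canister0")[:4]:
    m=cv2.moments(r["region"].astype(np.uint8)); print(r["score"],m["m10"]/m["m00"],m["m01"]/m["m00"])
E
```

```text
tcp_pos: [491.3, -242.2, 168.2]
force: [-0.4, -0.1, -0.9]
finger_gap: 80.0
grasp_force: 0.0
roll 0.1  x 1.2 y -1.4 z 58.2 |58| gap 80.0 F [-0.4 -0.1 -0.9] t 14.8
0.98 232.6936416184971 180.9441233140655
0.86 208.3391959798995 163.9396984924623
0.75 175.95842956120092 145.31408775981524
0.61 279.9891774891775 142.017316017316
```

View pics/s4.png

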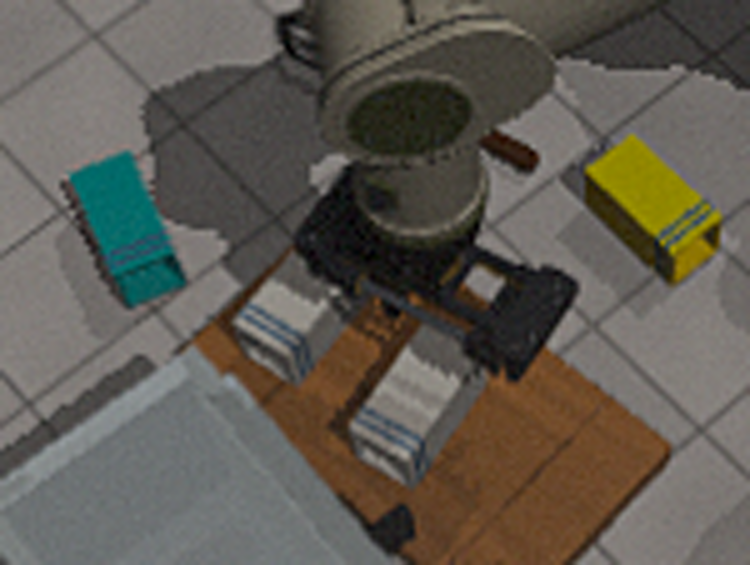

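The gripper stands over the base end of the nearer canister (mouth at crop (390,470)), aligned with it. Descending.

```bash
python3 -m handwheel '[0,-0.001,0.02,0, 0,0,0.02,0, 0,0,0.018,0, 0,0,0,0, 0,0,0,0]' |grep -E "tcp|force|gap"
python3 -m handwheel '[0,0,0,0, 0,0,0,0, 0,0,0,0, 0,0,0,0, 0,0,0,0, 0,0,0,0]' 0.03 |grep -E "tcp|force|gap"
```

```text
tcp_pos: [492.0, -241.6, 112.0]
force: [0.5, -0.4, -0.0]
finger_gap: 80.1
grasp_force: 0.0
tcp_pos: [492.0, -243.3, 112.1]
force: [-1.7, 0.7, 3.1]
finger_gap: 51.9
grasp_force: 29.9
```

```bash
python3 -m handwheel '[0,0,-0.01,0, 0,0,-0.015,0, 0,0,-0.02,0, 0,0,-0.02,0, 0,0,-0.02,0, 0,0,-0.02,0, 0,0,-0.02,0, 0,0,-0.01,0, 0,0,0,0, 0,0,0,0]' |grep -E "tcp|force|gap"
python3 - <<'E'
from h import *
print(read_state()["moment"])
im=read_camera("scene"); crop(im,150,100,300,213,5,"s5.png")
E
```

```text
tcp_pos: [491.7, -243.0, 246.4]
force: [-0.8, 0.4, -1.7]
finger_gap: 52.0
grasp_force: 29.9
[ 0.   0.1 -0. ]
```

View pics/s5.png

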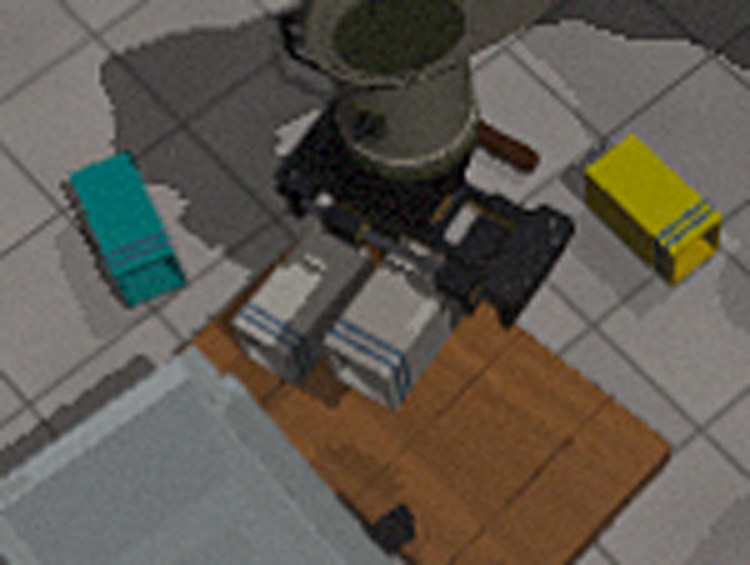

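The canister is gripped but stays horizontal in the pads. I'll turn it mouth-down by poking its mouth under the cabinet's header and lifting, since the header pushes the mouth down around the pads.

```bash
python3 -m handwheel '[0,0,-0.01,6.6, 0,0,-0.01,6.6, 0,0,0,6.5, 0,0.02,0,0, 0,0.03,0,0, 0,0.03,0,0, 0,0.03,0,0, 0,0.03,0,0, 0,0.03,0,0, 0,0.03,0,0, 0,0.03,0,0, 0,0,0,0]' |grep -E "tcp|force|gap"
python3 -c "
from h import *
go(552,112,180,87)"
```

```text
tcp_pos: [502.6, -6.8, 265.0]
force: [0.3, 0.5, -1.6]
finger_gap: 51.7
grasp_force: 29.9
roll 0.7  x -43.2 y 121.2 z 85.0 |154| gap 51.7 F [ 0.3  0.5 -1.6] t 17.7
```

```bash
python3 -m handwheel '[-0.01,0.03,0,0.7, -0.01,0.03,0,0, -0.011,0.03,0,0, -0.012,0.031,0.01,0, 0,0,0.02,0, 0,0,0.02,0, 0,0,0.02,0, 0,0,0.015,0, 0,0,0,0, 0,0,0,0]' |grep -E "tcp|force|gap"
python3 - <<'E'
from h import *
go(617,108.6,176,87)
a=read_camera("top")[100:220,150:290]; b=read_camera("scene")[190:310,220:360]
cv2.imwrite("pics/d6.png",cv2.resize(np.hstack([a,b]),None,fx=2.85,fy=2.85,interpolation=cv2.INTER_CUBIC))
E
```

```text
tcp_pos: [552.2, 104.4, 180.3]
force: [0.2, 1.6, -1.0]
finger_gap: 51.7
grasp_force: 29.9
roll -0.5  x -64.5 y 7.5 z 4.3 |65| gap 51.7 F [ 0.2  1.6 -1. ] t 18.5
```

View pics/d6.png

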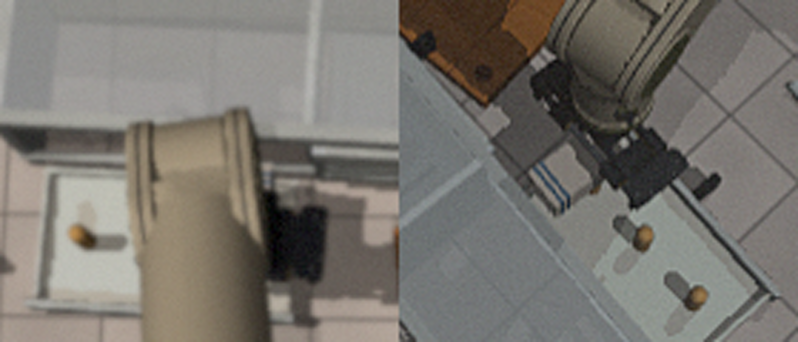

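The canister (banded, at about (565,180)) points squarely into the opening. Inserting now.

```bash
python3 -m handwheel '[-0.015,0.004,0.004,0, -0.015,0.003,0,0, -0.015,0,0,0, -0.015,0,0,0, 0,0,0,0, 0,0,0,0]' |grep -E "tcp|force|gap"
python3 -m handwheel '[0,0,-0.005,0, 0,0,-0.005,0, 0,0,-0.005,0, 0,0,0,0]' |grep -E "tcp|force|gap"
python3 -m handwheel '[0,0,-0.005,0, 0,0,-0.005,0, 0,0,0,0]' |grep -E "tcp|force|gap"
```

```text
tcp_pos: [613.9, 108.0, 178.4]
force: [-0.0, -0.3, -2.5]
finger_gap: 51.9
grasp_force: 29.9
tcp_pos: [612.5, 108.1, 193.3]
force: [-0.9, 0.1, -4.1]
finger_gap: 51.9
grasp_force: 30.0
tcp_pos: [612.5, 108.3, 203.0]
force: [-4.3, -1.2, -6.7]
finger_gap: 52.0
grasp_force: 30.0
```

```bash
python3 -m handwheel '[0,0,-0.006,0, 0,0,-0.006,0, 0,0,-0.006,0, 0,0,-0.006,0, 0,0,-0.006,0, 0,0,0,0]' |grep -E "tcp|force|gap"
python3 -m handwheel '[0,0,-0.006,0, 0,0,-0.006,0, 0,0,-0.006,0, 0,0,0,0]' |grep -E "tcp|force|gap"
python3 -m handwheel '[-0.005,0,0,0, -0.005,0,0,0, -0.005,0,0,0, -0.005,0,0,0,  0,0,0,0]' |grep -E "tcp|force|gap"
python3 - <<'E'
from h import *
b=read_camera("scene")[190:310,220:360]
cv2.imwrite("pics/s7.png",cv2.resize(b,None,fx=5,fy=5,interpolation=cv2.INTER_CUBIC))
E
```

```text
tcp_pos: [613.9, 108.3, 234.7]
force: [-1.3, -0.9, -2.5]
finger_gap: 51.8
grasp_force: 30.0
tcp_pos: [613.6, 108.3, 252.3]
force: [-3.7, -0.8, -3.8]
finger_gap: 52.0
grasp_force: 30.0
tcp_pos: [633.2, 107.2, 250.3]
force: [-5.0, 0.6, -5.5]
finger_gap: 51.9
grasp_force: 30.0
```

View pics/s7.png

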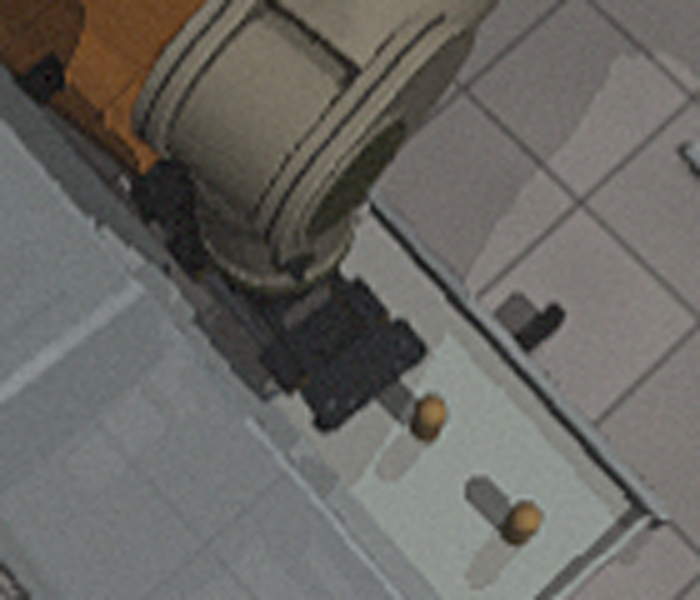

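The canister is now folding under the hand and is mostly hidden by it. I'll push forward until it lies flush against the header.

```bash
python3 -m handwheel '[-0.004,0,0,0, -0.004,0,0,0, 0,0,0,0]' |grep -E "tcp|force:"
python3 -m handwheel '[-0.003,0,0,0, -0.003,0,0,0, 0,0,0,0]' |grep -E "tcp|force:"
python3 -m handwheel '[-0.003,0,0,0, 0,0,0,0]' |grep -E "tcp|force:"
python3 -m handwheel '[-0.003,0,0,0, 0,0,0,0]' |grep -E "tcp|force:"
```

```text
tcp_pos: [640.9, 106.8, 250.5]
force: [-6.4, 0.7, -3.8]
grasp_force: 30.0
tcp_pos: [646.6, 106.5, 250.7]
force: [-8.3, 0.3, -1.2]
grasp_force: 30.0
tcp_pos: [649.5, 106.3, 250.8]
force: [-9.5, -0.2, 0.2]
grasp_force: 30.0
tcp_pos: [652.5, 106.2, 251.0]
force: [-9.5, 1.2, 0.6]
grasp_force: 30.0
```

```bash
python3 -m handwheel '[0.02,0,0,0, 0.03,0,0,0, 0.03,0,0,0, 0.03,0,0,0, 0.01,0,0,0, 0,0,0,0, 0,0,0,0]' |grep -E "tcp|force:"
python3 - <<'E'
from h import *
s=read_state(); print(s["moment"],s["force"])
a=read_camera("top"); b=read_camera("scene")
t=s["tcp_pos"]; R=s["eef_rot"]; g=t+51*R[:,2]
for c,im in(("top",a),("scene",b)):
    for i,r in enumerate(silhouettes(c,"canister0")[:5]):
        print(c,round(r["score"],2),np.array(r["extent"]),r["region"].sum())
    print("grip px",proj(c,[g,g-[0,0,95],g+[0,0,10]]))
u,v=proj("scene",[g])[0].astype(int); u2,v2=proj("top",[g])[0].astype(int)
cv2.imwrite("pics/s8.png",cv2.resize(np.hstack([b[v-40:v+60,u-50:u+50],a[v2-50:v2+50,u2-30:u2+30]]),None,fx=5,fy=5,interpolation=cv2.INTER_CUBIC))
E
```

```text
tcp_pos: [534.5, 113.3, 251.9]
force: [0.2, 0.2, -2.1]
grasp_force: 30.0
[-0.  -0.1 -0. ] [ 0.2  0.2 -2.1]
top 0.84 [406.  171.7 442.6 196.8] 655
top 0.73 [328.  271.2 361.6 288.2] 571
top 0.63 [365.  178.4 391.2 212.9] 658
grip px [[228.4 189.5]
 [231.9 194.8]
 [228.  188.9]]
scene 0.84 [270.  127.  296.4 157.8] 443
scene 0.57 [194.1 146.3 225.6 172.9] 549
scene 0.56 [166.1 130.2 189.5 159.5] 411
scene 0.55 [290.1 231.7 302.4 251.3] 109
grip px [[298.6 232. ]
 [297.  241. ]
 [298.8 231. ]]
```

View pics/s8.png

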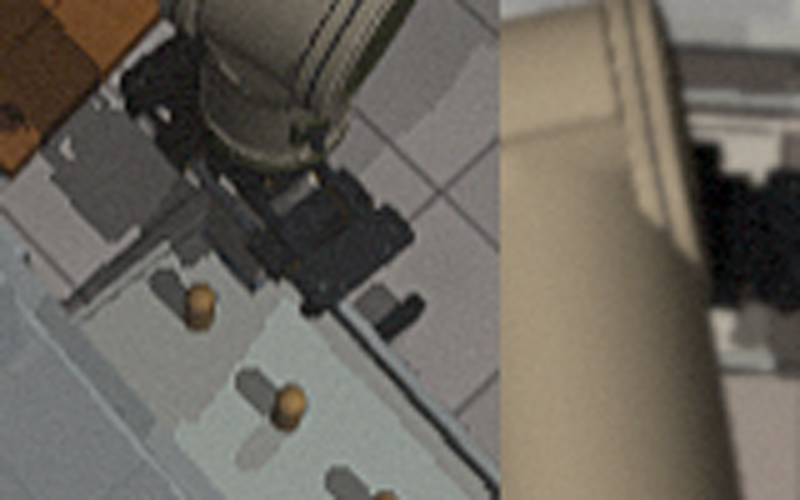

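```bash
python3 - <<'E'
from h import *
M=[];
for i in range(6):
    read_camera("scene"); M.append(read_state()["moment"])
print(np.round(np.mean(M,0),3),np.round(np.std(M,0),3))
s=read_state(); t=s["tcp_pos"]; R=s["eef_rot"]; g=t+51*R[:,2]
r=[q["region"] for q in silhouettes("scene","canister0") if 285<q["extent"][0]<300 and q["extent"][1]>220]
if r:
  r=r[0].astype(np.uint8); print(cv2.boundingRect(r), r.sum())
  for th in range(50,131,10):
    a=np.radians(th); ax=np.array([-R[0,0],-R[1,0],0])*np.cos(a)+np.array([0,0,-1])*np.sin(a); up=np.array([-R[0,0],-R[1,0],0])*np.sin(a)+np.array([0,0,1])*np.cos(a); lat=R[:,1]
    P=[g+l*ax+j*26*lat+k*26*up for l in(-10,95) for j in(-1,1) for k in(-1,1)]
    q=proj("scene",P); h=cv2.convexHull(np.round(q).astype(np.int32)); m=np.zeros((420,560),np.uint8); cv2.fillConvexPoly(m,h,1)
    print(th,"outside",int((r&(1-m)).sum()),"hull area",m.sum(),"mouth bbox",q[4:].min(0),q[4:].max(0))
E
```

```text
[ 0. -0.  0.] [0. 0. 0.]
(290, 228, 21, 22) 111
50 outside 15 hull area 707 mouth bbox [273.9 242. ] [292.8 258.2]
60 outside 12 hull area 665 mouth bbox [276.4 239.7] [296.4 257.2]
70 outside 7 hull area 633 mouth bbox [279.4 237. ] [300.2 255.7]
80 outside 5 hull area 574 mouth bbox [282.8 234. ] [304.  253.6]
90 outside 7 hull area 503 mouth bbox [286.4 230.7] [307.8 251.2]
100 outside 44 hull area 423 mouth bbox [290.1 227.4] [311.5 248.4]
110 outside 61 hull area 416 mouth bbox [293.9 224. ] [315.  245.4]
120 outside 51 hull area 503 mouth bbox [297.7 220.6] [318.3 242.1]
130 outside 57 hull area 573 mouth bbox [301.4 217.3] [321.1 238.8]
```

```bash
python3 - <<'E'
from h import *
np.set_printoptions(precision=4); print(read_state()["moment"]); go(578,108.4,252,87)
E
python3 -m handwheel '[-0.015,-0.001,0,0, -0.015,-0.001,0,0, -0.014,0,0,0, 0,0,0,0, 0,0,0,0]' |grep -E "tcp|force:"
python3 -m handwheel '[0,0,0.01,0, 0,0,0.01,0, 0,0,0.01,0, 0,0,0.005,0, 0,0,0,0]' |grep -E "tcp|force:"
```

```text
[ 0.0284  0.013  -0.0357]
roll -0.5  x -44.6 y -2.3 z -1.4 |45| gap 52.0 F [-0.6187 -0.0335 -1.8133] t 23.0
tcp_pos: [577.5, 108.2, 250.4]
force: [-0.7, 0.6, -2.4]
grasp_force: 30.0
tcp_pos: [576.2, 108.4, 213.8]
force: [-1.0, 1.2, -2.4]
grasp_force: 30.0
```

```bash
python3 -m handwheel '[0,0,0.008,0, 0,0,0.008,0, 0,0,0,0]' |grep -E "tcp|force:"
python3 -m handwheel '[0,0,0.008,0, 0,0,0.008,0, 0,0,0,0]' |grep -E "tcp|force:"
python3 -m handwheel '[0,0,0.006,0, 0,0,0.004,0, 0,0,0,0]' |grep -E "tcp|force:"
```

```text
tcp_pos: [576.6, 108.4, 198.0]
force: [0.1, 0.2, -2.6]
grasp_force: 30.0
tcp_pos: [576.5, 108.3, 181.8]
force: [-0.2, -0.8, -2.7]
grasp_force: 30.0
tcp_pos: [576.9, 108.4, 172.7]
force: [0.2, 0.1, -3.0]
grasp_force: 30.0
```

```bash
for i in 1 2 ; do python3 -m handwheel '[0,0,0.003,0, 0,0,0,0]' |grep -E "tcp|force:"; done
python3 -m handwheel '[0,0,0.002,0, 0,0,0.002,0, 0,0,0,0]' |grep -E "tcp|force:"
python3 -m handwheel '[0,0,0.002,0, 0,0,0.002,0, 0,0,0,0]' |grep -E "tcp|force:"
```

```text
tcp_pos: [577.2, 108.4, 170.4]
force: [0.1, 0.2, -1.3]
grasp_force: 30.0
tcp_pos: [577.2, 108.4, 167.4]
force: [0.4, -0.5, -1.4]
grasp_force: 30.0
tcp_pos: [579.4, 108.2, 166.0]
force: [3.0, -1.7, 11.7]
grasp_force: 30.0
tcp_pos: [580.8, 108.1, 164.5]
force: [-0.3, -2.6, 26.6]
grasp_force: 30.0
```

The rim is on the floor at the predicted height. Releasing.

```bash
python3 -m handwheel '[0,0,-0.005,0, 0,0,0,0]' |grep -E "tcp|force:"
python3 -m handwheel '[0,0,0,0, 0,0,0,0, 0,0,0,0, 0,0,0,0, 0,0,0,0, 0,0,0,0, 0,0,0,0]' 0.08 |grep -E "tcp|force|gap"
python3 -m handwheel '[0,0,-0.02,0, 0,0,-0.03,0, 0,0,-0.03,0, 0.01,-0.02,-0.02,0, 0.02,-0.03,0,0, 0.02,-0.03,0,0, 0.02,-0.03,0,0,0.02,-0.03,0,0, 0,-0.03,0,0, 0,-0.03,0,0, 0,-0.03,0,0, 0,0,0,0]' |grep -E "tcp|force:"
python3 - <<'E'
from h import *
np.set_printoptions(precision=1,suppress=True)
im=read_camera("top"); cv2.imwrite("pics/t9.png",im); read_camera("scene")
T=silhouettes("top","canister0"); S=[r["region"] for r in silhouettes("scene","canister0")]
for r in T:
    m=cv2.moments(r["region"].astype(np.uint8)); c=(m["m10"]/m["m00"],m["m01"]/m["m00"]); print(r["score"],np.array(r["extent"]),c)
    p=w("top",[c],75)[0]
    if -450<p[1]<-150 and 400<p[0]<700:
        x,fn=fitcan({"top":r["region"]},[p[0],p[1],15]); print("B",x,fn)
        q=proj("scene",[[x[0],x[1],56]])[0].astype(int)
        for s in S:
            if s[q[1],q[0]]: print("both",*fitcan({"top":r["region"],"scene":s},x))
go(500,-366,170,105)
E
```

```text
tcp_pos: [577.9, 108.4, 166.0]
force: [0.5, -0.3, -1.5]
grasp_force: 30.0
tcp_pos: [577.2, 108.4, 164.6]
force: [0.1, 1.1, 0.4]
finger_gap: 79.4
grasp_force: 0.0
tcp_pos: [472.3, -121.6, 265.2]
force: [-0.8, -1.1, -1.1]
grasp_force: 0.0
0.96 [402.1 168.4 444.5 197.1] (422.8545454545455, 182.84242424242424)
0.9 [364.4 178.  392.7 213.6] (377.0652818991098, 196.71216617210683)
B [ 541.1 -356.5   13.7] 0.04526156187057495
both [ 541.  -355.4   13. ] 0.12233048677444458
0.87 [337.3 270.4 361.2 288.2] (349.00243309002434, 279.2506082725061)
0.73 [226.  175.4 245.8 200.2] (234.8759493670886, 186.88354430379746)
roll -18.4  x 39.5 y -249.5 z 94.6 |270| gap 80.0 F [-0.3  0.5 -0.2] t 27.3
```

View pics/t9.png

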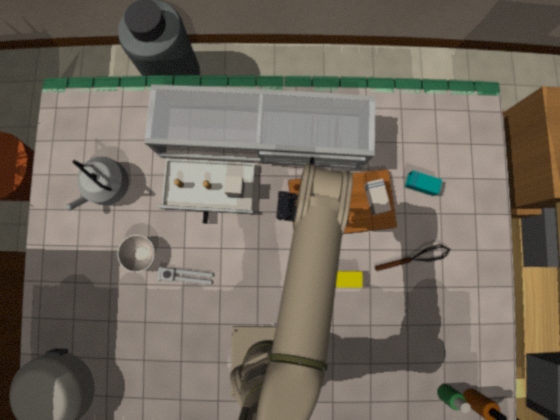

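The first canister stands upright on the right peg at (234,186). The second lies unmoved at (377,197).

```bash
python3 -m handwheel '[0,-0.02,0,-5.9, 0,-0.03,0,-5.9, 0,-0.03,0,-5.8, 0,-0.03,0,0, 0,-0.03,0.01,0, 0,-0.02,0.02,0, 0,0,0.02,0, 0,0,0,0]' |grep -E "tcp|force:"
python3 -c "
from h import *
go(499.8,-366.4,150,104.2)"
```

```text
tcp_pos: [496.2, -271.9, 210.8]
force: [-0.4, 1.1, -0.2]
grasp_force: 0.0
roll -0.1  x 19.7 y -92.5 z 60.8 |112| gap 79.9 F [-0.4  1.1 -0.2] t 28.0
```

```bash
python3 -m handwheel '[0.01,-0.03,0,0, 0.01,-0.03,0,0, 0,-0.03,0.01,0, 0,0,0.025,0, 0,0,0.02,0, 0,0,0,0, 0,0,0,0]' |grep -E "tcp|force:"
python3 -c "
from h import *
go(499.8,-366.4,110,104.2)
read_camera('top')
for r in silhouettes('top','canister0'):
    m=cv2.moments(r['region'].astype(np.uint8)); print(r['score'],np.array([m['m10']/m['m00'],m['m01']/m['m00']]))"
```

```text
tcp_pos: [500.3, -363.5, 159.9]
force: [0.3, -0.6, 1.1]
grasp_force: 0.0
roll 0.0  x 1.2 y -2.7 z 49.9 |50| gap 80.2 F [ 0.3 -0.6  1.1] t 28.6
0.89 [234.4 186.1]
0.71 [375.6 190.3]
```

```bash
python3 -m handwheel '[0.001,-0.003,0.015,0, 0,0,0.02,0, 0,0,0.013,0, 0,0,0,0, 0,0,0,0]' |grep -E "tcp|force:"
python3 -m handwheel '[0,0,0,0, 0,0,0,0, 0,0,0,0, 0,0,0,0, 0,0,0,0, 0,0,0,0]' 0.03 |grep -E "tcp|force|gap"
```

```text
tcp_pos: [499.8, -367.9, 112.3]
force: [0.6, -0.1, 1.2]
grasp_force: 0.0
tcp_pos: [499.6, -368.2, 112.0]
force: [-0.9, -0.0, 2.3]
finger_gap: 51.7
grasp_force: 30.0
```

```bash
python3 -m handwheel '[0,0,-0.01,0, 0,0,-0.015,0, 0,0,-0.025,0, 0,0,-0.03,0, 0,0,-0.03,0, 0,0,-0.03,0, 0,0.01,-0.01,5.7, 0,0.02,0,5.7, 0,0.03,0,5.7, 0,0.035,0,0, 0,0.035,0,0, 0,0.035,0,0]' |grep -E "tcp|force:|gap"
python3 -c "
from h import *
go(558,299,265,87)"
```

```text
tcp_pos: [497.7, -202.5, 262.1]
force: [0.7, 0.1, -3.0]
finger_gap: 51.7
grasp_force: 30.0
roll -0.1  x -34.0 y 504.0 z -2.9 |505| gap 51.7 F [ 0.7  0.1 -3. ] t 30.6
```

```bash
python3 -m handwheel '[0,0.035,0,0, 0,0.035,0,0, 0,0.035,0,0, 0,0.035,0,0, 0,0.035,0,0, 0,0.035,0,0, 0,0.035,0,0, -0.005,0.035,0,0, -0.01,0.035,0,0, -0.01,0.035,0,0, -0.01,0.035,0,0, 0,0.035,0,0]' |grep -E "tcp|force:|gap"
python3 -m handwheel '[0,0.03,0,0, 0,0.015,0,0, 0,0,0,0, 0,0,0,0]' |grep -E "tcp|force:|gap"
python3 -c "
from h import *
go(558,299,180,87)"
```

```text
tcp_pos: [556.2, 214.8, 262.0]
force: [0.5, -0.1, -0.8]
finger_gap: 51.9
grasp_force: 30.0
tcp_pos: [557.4, 258.7, 261.7]
force: [0.9, -2.0, -2.5]
finger_gap: 52.1
grasp_force: 30.0
roll 0.0  x 1.5 y 40.3 z 81.7 |91| gap 52.1 F [ 0.9 -2.  -2.5] t 31.9
```

```bash
python3 -m handwheel '[0.0,0.02,0,0, 0.0,0.02,0.012,0, 0,0,0.02,0, 0,0,0.02,0, 0,0,0.02,0, 0,0,0.013,0, 0,0,0,0, 0,0,0,0]' |grep -E "tcp|force:|gap"
python3 -m handwheel '[-0.015,0,0,0, -0.015,0,0,0, -0.015,0,0,0, -0.015,0,0,0, 0,0,0,0, 0,0,0,0]' |grep -E "tcp|force:|gap"
```

```text
tcp_pos: [559.9, 297.4, 177.0]
force: [-0.2, 0.0, -0.5]
finger_gap: 52.1
grasp_force: 30.0
tcp_pos: [620.7, 294.8, 178.2]
force: [-0.2, 0.4, -2.3]
finger_gap: 51.8
grasp_force: 30.0
```

```bash
python3 -m handwheel '[0,0,-0.006,0, 0,0,-0.006,0, 0,0,-0.006,0, 0,0,-0.006,0, 0,0,-0.006,0, 0,0,-0.006,0, 0,0,-0.006,0, 0,0,-0.006,0, 0,0,0,0]' |grep -E "tcp|force:"
python3 -m handwheel '[0,0,-0.006,0, 0,0,-0.006,0, 0,0,-0.006,0, 0,0,-0.006,0, 0,0,0,0]' |grep -E "tcp|force:|gap"
python3 -m handwheel '[-0.005,0,0,0, -0.005,0,0,0, -0.005,0,0,0, -0.005,0,0,0,  -0.005,0,0,0,  0,0,0,0]' |grep -E "tcp|force:|gap"
python3 -m handwheel '[-0.005,0,0,0, -0.004,0,0,0, 0,0,0,0]' |grep -E "tcp|force:"
```

```text
tcp_pos: [620.0, 295.6, 226.6]
force: [-2.6, 0.0, -2.8]
grasp_force: 30.0
tcp_pos: [620.0, 295.5, 250.6]
force: [-2.3, -0.9, -2.7]
finger_gap: 52.0
grasp_force: 30.0
tcp_pos: [644.0, 294.9, 248.4]
force: [-6.8, 0.6, -3.5]
finger_gap: 51.7
grasp_force: 30.0
tcp_pos: [652.5, 294.8, 248.6]
force: [-8.0, 1.1, -2.1]
grasp_force: 30.0
```

```bash
python3 -m handwheel '[-0.003,0,0,0, -0.003,0,0,0, 0,0,0,0]' |grep -E "tcp|force:"
python3 -m handwheel '[-0.003,0,0,0, 0,0,0,0]' |grep -E "tcp|force:"
python3 -m handwheel '[0.02,0,0,0, 0.03,0,0,0, 0.022,0,0,0, 0,0,0,0, 0,0,0,0]' |grep -E "tcp|force:"
python3 - <<'E'
from h import *
np.set_printoptions(precision=4,suppress=True); s=read_state(); print(s["moment"])
t=s["tcp_pos"]; R=s["eef_rot"]; g=t+51*R[:,2]
read_camera("scene")
for k in silhouettes("scene","canister0"):
  r=k["region"].astype(np.uint8); u=proj("scene",[g])[0]
  if abs(k["extent"][0]-u[0])>30 or abs(k["extent"][1]-u[1])>30: continue
  print(u,k["extent"],r.sum())
  for th in range(60,121,10):
    a=np.radians(th); f=-R[:,0]; ax=f*np.cos(a)+np.array([0,0,-1])*np.sin(a); up=f*np.sin(a)+np.array([0,0,1])*np.cos(a); lat=R[:,1]
    q=proj("scene",[g+l*ax+j*26*lat+(kk*26-5)*up for l in(-10,95) for j in(-1,1) for kk in(-1,1)]); m=np.zeros((420,560),np.uint8); cv2.fillConvexPoly(m,cv2.convexHull(np.round(q).astype(np.int32)),1)
    print(th,"outside",int((r&(1-m)).sum()),"mouth bbox",q[4:].min(0),q[4:].max(0))
go(588,298.2,250,87)
E
```

```text
tcp_pos: [658.2, 294.7, 249.0]
force: [-11.1, 1.4, 0.5]
grasp_force: 30.0
tcp_pos: [661.2, 294.6, 249.3]
force: [-10.4, 1.1, 1.8]
grasp_force: 30.0
tcp_pos: [590.6, 297.6, 250.1]
force: [0.9, -0.2, -1.8]
grasp_force: 30.0
[ 0.0489 -0.0502 -0.0544]
[327.2807 286.3771] [314.7, 287.0, 327.7, 302.3] 93
60 outside 0 mouth bbox [303.7276 290.1213] [324.1743 310.353 ]
70 outside 0 mouth bbox [306.6507 286.8775] [328.0277 308.0453]
80 outside 0 mouth bbox [309.946  283.4585] [331.9935 305.3482]
90 outside 0 mouth bbox [313.5209 279.9469] [335.9766 302.3386]
100 outside 67 mouth bbox [317.2819 276.4265] [339.8826 299.0962]
110 outside 78 mouth bbox [321.1352 272.9815] [343.618  295.7023]
120 outside 71 mouth bbox [324.9876 269.6964] [347.0905 292.239 ]
roll -0.0  x 3.8 y 1.3 z -0.4 |4| gap 51.7 F [ 1.017   0.1847 -2.2608] t 36.0
```

The silhouette's extent matches a vertical canister (about 90°). Placing it on the left peg.

```bash
python3 -m handwheel '[0.002,0.001,0.01,0, 0,0,0.01,0, 0,0,0.01,0, 0,0,0.005,0, 0,0,0,0]' |grep -E "tcp|force:"
python3 -m handwheel '[0,0,0.008,0, 0,0,0.008,0, 0,0,0,0]' |grep -E "tcp|force:"
python3 -m handwheel '[0,0,0.008,0, 0,0,0.008,0, 0,0,0,0]' |grep -E "tcp|force:"
python3 -m handwheel '[0,0,0.006,0, 0,0,0.003,0, 0,0,0,0]' |grep -E "tcp|force:"
```

```text
tcp_pos: [588.1, 297.6, 211.1]
force: [0.0, -0.1, -1.7]
grasp_force: 30.0
tcp_pos: [588.1, 297.8, 195.8]
force: [-0.4, -0.5, -2.8]
grasp_force: 30.0
tcp_pos: [587.9, 297.8, 179.6]
force: [-0.7, -0.1, -2.3]
grasp_force: 30.0
tcp_pos: [588.4, 297.9, 171.9]
force: [0.1, -0.4, -2.0]
grasp_force: 30.0
```

```bash
python3 -m handwheel '[0,0,0.003,0, 0,0,0.001,0, 0,0,0,0]' |grep -E "tcp|force:"
for i in 1 2; do python3 -m handwheel '[0,0,0.002,0, 0,0,0.002,0, 0,0,0,0]' |grep -E "tcp|force:"; done
```

```text
tcp_pos: [588.6, 298.0, 168.5]
force: [0.6, 0.2, -1.8]
grasp_force: 30.0
tcp_pos: [590.6, 297.9, 167.2]
force: [1.3, -1.3, 9.1]
grasp_force: 30.0
tcp_pos: [592.8, 297.7, 165.6]
force: [5.5, -3.3, 18.0]
grasp_force: 30.0
```

```bash
python3 -m handwheel '[0,0,0.003,0, 0,0,0,0]' |grep -E "tcp|force:"
python3 -m handwheel '[0,0,-0.006,0, 0,0,0,0]' |grep -E "tcp|force:"
python3 -m handwheel '[0,0,0,0, 0,0,0,0, 0,0,0,0, 0,0,0,0, 0,0,0,0, 0,0,0,0, 0,0,0,0]' 0.08 |grep -E "tcp|force|gap"
python3 -m handwheel '[0,0,-0.02,0, 0,0,-0.03,0, 0,0,-0.03,0, 0.01,-0.02,-0.02,0, 0.03,-0.03,0,0, 0.03,-0.03,0,0, 0.03,-0.03,0,0,0.02,-0.03,0,0, 0,-0.03,0,0, 0,-0.03,0,0, 0,-0.03,0,0, 0,-0.03,0,0]' 0.06|grep -E "tcp|force:"
python3 -m handwheel '[0,-0.03,0,0, 0,-0.03,0,0, 0,-0.03,0,0, 0,-0.03,0,0, 0,0,0,0, 0,0,0,0]' |grep -E "tcp|force:"
python3 - <<'E'
from h import *
im=read_camera("top"); b=read_camera("scene")
cv2.imwrite("pics/f10.png",cv2.resize(np.hstack([im[140:230,150:270],b[220:310,260:380]]),None,fx=3.3,fy=3.3,interpolation=cv2.INTER_CUBIC))
E
```

```text
tcp_pos: [593.8, 297.6, 164.1]
force: [5.8, -5.2, 25.2]
grasp_force: 30.0
tcp_pos: [589.4, 298.3, 165.5]
force: [-0.2, 0.5, -2.7]
grasp_force: 30.0
tcp_pos: [588.7, 298.0, 163.6]
force: [-0.1, -0.0, -0.3]
finger_gap: 79.2
grasp_force: 0.0
tcp_pos: [456.5, 44.8, 264.0]
force: [1.0, -0.8, -0.6]
grasp_force: 0.0
tcp_pos: [450.4, -75.0, 263.9]
force: [0.3, -0.1, 0.2]
grasp_force: 0.0
```

View pics/f10.png

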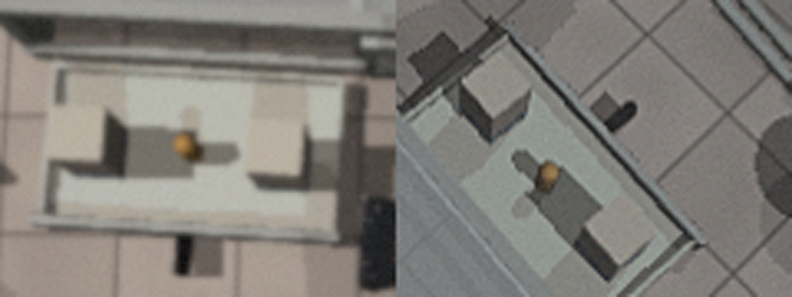

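Both canisters stand fully on the right and left pegs, and there is no third one. Now I'll push the tray home with closed fingers on the tab's outer end.

```bash
python3 -m handwheel '[0.002,0.035,0,0, 0.002,0.035,0,0, 0.002,0.035,0,0, 0.002,0.035,0,0, 0.002,0.035,0,0, 0.0,0.035,0,0, 0,0.035,0,0, 0,0.035,0,0, 0,0,0,0, 0,0,0,0, 0,0,0,0]' 0 |grep -E "tcp|gap"
python3 -c "
from h import *
go(424,207,84,87)"
```

```text
tcp_pos: [454.9, 207.1, 263.4]
finger_gap: 1.7
roll 0.1  x 30.8 y -1.7 z 179.4 |182| gap 1.7 F [-0.2 -0.6  0. ] t 41.3
```

```bash
python3 -m handwheel '[0.016,0,0,0, 0.016,0,0,0, 0,0,0.03,0, 0,0,0.03,0, 0,0,0.03,0, 0,0,0.03,0, 0,0,0.03,0, 0,0,0.028,0, 0,0,0,0, 0,0,0,0]' |grep -E "tcp|force|gap"
```

```text
tcp_pos: [422.8, 207.2, 85.4]
force: [0.3, 0.9, 0.8]
finger_gap: 0.5
grasp_force: 0.0
```

```bash
python3 -m handwheel '[-0.004,0.001,0,0, -0.008,0.001,0,0, -0.008,0,0,0, -0.01,0,0,0, -0.01,0,0,0, -0.01,0,0,0, -0.01,0,0,0, -0.01,0,0,0, -0.01,0,0,0, -0.01,0,0,0, -0.01,0,0,0, -0.01,0,0,0]' |grep -E "tcp|force"
python3 -m handwheel '[-0.01,0,0,0, -0.01,0,0,0, -0.01,0,0,0, -0.01,0,0,0, -0.01,0,0,0, -0.008,0,0,0, -0.004,0,0,0, 0,0,0,0]' |grep -E "tcp|force"
```

```text
tcp_pos: [534.2, 205.4, 86.7]
force: [-4.7, 2.4, 3.1]
grasp_force: 2.5
tcp_pos: [596.6, 200.9, 86.2]
force: [0.6, 0.1, -0.2]
grasp_force: 0.0
```

```bash
for i in 1 2 3; do python3 -m handwheel '[-0.004,0,0,0, -0.004,0,0,0, 0,0,0,0]' |grep -E "tcp|force:"; done
```

```text
tcp_pos: [603.8, 200.4, 85.9]
force: [0.8, 1.0, 0.8]
grasp_force: 0.1
tcp_pos: [610.4, 200.3, 85.3]
force: [-9.9, -1.3, 5.7]
grasp_force: 4.8
tcp_pos: [611.8, 200.6, 84.7]
force: [-46.4, -5.0, 33.1]
grasp_force: 23.2
```

```bash
python3 -m handwheel '[0.005,0,0,0, 0.01,0,0,0, 0.02,0,0,0, 0.03,0,0,0, 0.03,0,-0.02,0, 0,0,-0.04,0, 0,0,-0.04,0, 0,0,-0.04,0, 0,0,-0.04,0, 0,-0.03,0,0, 0,-0.035,0,0, 0,-0.035,0,0]' 0.06 |grep -E "tcp|force:"
python3 -m handwheel '[0,-0.035,0,0, 0,-0.035,0,0, 0,-0.035,0,0, 0,-0.035,0,0, 0,-0.035,0,0, 0,-0.03,0,0, 0,0,0,0, 0,0,0,0]' |grep -E "tcp|force:"
python3 -c "
from h import *
go(625,-137,265,87)"
```

```text
tcp_pos: [519.8, 104.2, 266.8]
force: [0.6, -0.9, -1.4]
grasp_force: 0.0
tcp_pos: [508.5, -101.9, 266.1]
force: [0.0, 0.4, -0.6]
grasp_force: 0.0
roll -0.2  x -118.1 y -29.0 z 1.1 |122| gap 60.2 F [ 0.   0.4 -0.6] t 46.2
```

```bash
python3 -m handwheel '[-0.02,-0.01,0,0, -0.03,-0.01,0,0, -0.03,-0.009,0,0, -0.03,0,0,0, -0.008,0,0,0, 0,0,0.02,0, 0,0,0.02,0, 0,0,0.02,0, 0,0,0.007,0, 0,0,0,0, 0,0,0,0]' |grep -E "tcp|force:"
python3 -m handwheel '[0,0,0,0, 0,0,0,0, 0,0,0,0, 0,0,0,0, 0,0,0,0, 0,0,0,0, 0,0,0,0, 0,0,0,0, 0,0,0,0, 0,0,0,0]' 0 |grep -E "tcp|force|gap"
```

```text
tcp_pos: [624.9, -134.1, 199.3]
force: [0.2, -0.2, -0.1]
grasp_force: 0.0
tcp_pos: [624.7, -133.8, 198.7]
force: [-1.6, 5.8, 1.3]
finger_gap: 12.1
grasp_force: 30.0
```

```bash
python3 -m handwheel '[0,0.01,0,0, 0,0.02,0,0, 0,0.025,0,0, 0,0.025,0,0, 0,0.025,0,0, 0,0.025,0,0, 0,0.025,0,0, 0,0.025,0,0, 0,0.025,0,0, 0,0.025,0,0, 0,0.025,0,0, 0,0.025,0,0]' |grep -E "tcp|force|gap"
python3 -m handwheel '[0,0.015,0,0, 0,0.01,0,0, 0,0.008,0,0, 0,0.004,0,0, 0,0,0,0, 0,0,0,0]' |grep -E "tcp|force|gap"
```

```text
tcp_pos: [638.1, 144.9, 198.7]
force: [-6.9, -5.0, 4.4]
finger_gap: 11.6
grasp_force: 30.0
tcp_pos: [639.9, 183.7, 198.6]
force: [-7.7, 2.9, 4.0]
finger_gap: 11.9
grasp_force: 30.0
```

```bash
python3 -m handwheel '[0,0.005,0,0, 0,0.005,0,0, 0,0.003,0,0, 0,0,0,0]' |grep -E "tcp|force:"
python3 -m handwheel '[0,0.003,0,0, 0,0.003,0,0, 0,0,0,0]' |grep -E "tcp|force:"
python3 -m handwheel '[0,0.003,0,0, 0,0.003,0,0, 0,0,0,0]' |grep -E "tcp|force:"
```

```text
tcp_pos: [640.5, 196.0, 198.6]
force: [-7.9, 1.6, 5.3]
grasp_force: 30.0
tcp_pos: [640.8, 201.1, 198.6]
force: [-9.9, -2.2, 5.7]
grasp_force: 30.0
tcp_pos: [641.1, 201.6, 198.6]
force: [-15.7, -16.8, 12.0]
grasp_force: 30.0
```

The travel is 335 mm and the door is at its stop. A light press, then release, back off and check.

```bash
python3 -m handwheel '[0,0.003,0,0, 0,0.002,0,0, 0,0,0,0]' |grep -E "tcp|force:"
python3 -m handwheel '[0,-0.004,0,0, 0,0,0,0]' |grep -E "tcp|force:"
python3 -m handwheel '[0,0,0,0, 0,0,0,0, 0,0,0,0, 0,0,0,0, 0,0,0,0, 0,0,0,0]' 0.06 |grep -E "tcp|force:"
python3 -m handwheel '[0,0,-0.025,0, 0,0,-0.03,0, 0,0,-0.03,0, 0.02,-0.02,0,0, 0.03,-0.03,0,0, 0.03,-0.03,0,0, 0.03,-0.03,0,0, 0.03,-0.03,0,0, 0.03,-0.03,0,0, 0,-0.03,0,0, 0,-0.03,0,0, 0,-0.03,0,0]' |grep -E "tcp|force:"
python3 -m handwheel '[0,-0.03,0,0, 0,-0.03,0,0, 0,0,0,0, 0,0,0,0]' |grep -E "tcp|force:"
python3 - <<'E'
from h import *
im=read_camera("top"); b=read_camera("scene")
cv2.imwrite("pics/f11.png",cv2.resize(np.hstack([im[80:200,140:280],b[200:320,225:365]]),None,fx=2.85,fy=2.85,interpolation=cv2.INTER_CUBIC))
E
```

```text
tcp_pos: [641.2, 202.0, 198.5]
force: [-20.8, -29.0, 16.6]
grasp_force: 29.9
tcp_pos: [641.1, 201.6, 198.6]
force: [-16.2, -18.6, 11.2]
grasp_force: 29.9
tcp_pos: [642.6, 208.3, 198.8]
force: [0.2, 0.2, -1.1]
grasp_force: 0.0
tcp_pos: [461.5, -41.5, 284.3]
force: [0.6, 0.4, 0.1]
grasp_force: 0.0
tcp_pos: [458.8, -101.7, 284.0]
force: [0.2, 1.4, -0.1]
grasp_force: 0.0
```

View pics/f11.png

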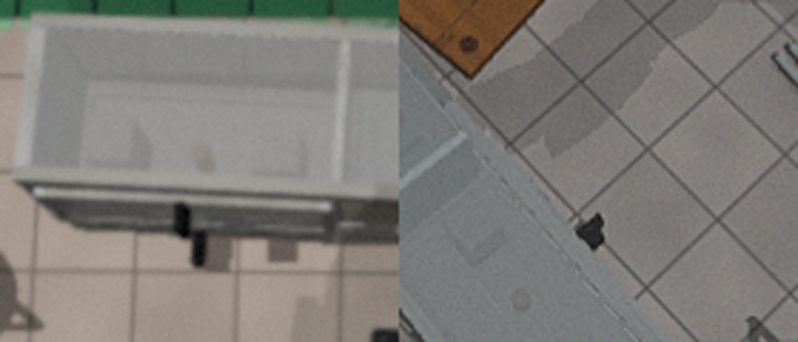

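The door's left edge (35,190) is at the left post, the tray tab (198,248) is at home, and the canisters show through the roof at (115,145) and (285,155). Handing in.

```bash
python3 -c "
from workcell import *
print(close_job())"
```

```text
the job is handed in; nothing more can be done
None
```

The job is done and handed in: both white canisters (the third was absent) stand mouth-down on the right and left pegs, the tray is fully home, the door is closed against the left post, and I left the bystander items alone.

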